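# Dip the rinse tank with the depth gauge and show the tip

## Robot

A 7-joint arm with a two-finger parallel gripper is mounted at the origin on the work surface. World frame = base frame: x ahead of the robot, y to its left, z up, the work surface at z = 0. Lengths are in m, angles in rad, forces in N, time in s.
With the tool pointing down it reaches from about 0.425 to 0.95 m from the base axis. Payload 4.7 kg.
Tool frame: the origin (TCP) lies at the very end of the fingers, on their centre line; the grasp point (between the pads) lies 19 mm behind it; z points along the fingers, y is the line along which they close (so a half turn about z gives the same grasp; the last joint's range is limited). The gripper opens to 87 mm and grips with 3 to 60 N. Pads are 19 mm wide; open, the fingers measure 117 mm over their backs; the gripper's body (75 mm by 190 mm) begins 51 mm behind the grasp point.
Start: joints at [1.088, 0.469, -0.049, 1.532, 0.024, 1.141, -0.082], TCP at [0.296, -0.607, 0.223] pointing down, gripper open.
Joint ranges: [-2.59, 2.59], [-0.33, 1.99], [-1.39, 1.29], [0.1, 2.45], [-1.04, 4.18], [0.21, 1.99], [-2.66, 2.66]. Speed limits (rad/s): [2.57, 2.57, 3.14, 3.14, 3.14, 3.14, 3.14].

## Interface

Orientations are given as [roll, pitch, yaw] about the fixed x, y, z axes, in that order (R = Rz(yaw) Ry(pitch) Rx(roll)).
In Python, from station import r gives the robot as it stands. The module is installed in compiled form; this text tells all that it offers.
- The arm moves only by the shell command python3 -m crank 'ROWS' [FORCE]. ROWS is JSON, a list of rows, each a list of 3 entries, a list of its own where there are three numbers: the shift along the tool's x, y, z in cm, then the turn, a rotation vector about the tool's x, y, z in degrees, then the opening, from 0 (shut) to 1 (fully open). A call has 1 to 20 rows; each row shifts and turns the commanded pose from where the row before left it, along the tool's axes as they then stand; what a row does not reach is not made up. A row lasts 1/12 s, in which the tool goes at most 41.7 mm and 7.16 degrees, less where a joint would pass 70% of its speed; a pose out of reach is approached as far as the arm can. A call with a gripper value outside its range is refused whole. The fingers move at their own pace and stop on an object; FORCE is the grip in N (left out, the last holds). Time passes only in rows, so rows that do not move let the fingers close. It gives the time, the measured TCP pose, the force, the opening and the grip force at its end, in the units of the state.
- r.sense(): the state, without advancing time (a new reading comes with each control period).
- r.camera(name): name is "side" or "top" or "wrist"; returns a dict with "image" (420x560x3 uint8, red, green, blue), "vfov" (degrees; the focal length in pixels is half the picture's height over the tangent of half this angle, whatever the lens; pixels are square), "cx", "cy" (the principal point, pixels), "pose" (4x4, takes a point from camera to world coordinates). Camera axes: x right, y down, z forward; pixel columns grow to the right and rows downward; lengths in m; the calibration is good to about 2 mm. A picture is of the moment at which its call begins. There is no depth.
- r.finish_job(): hands the job in; it is judged then, once.
The state is a dict: "t": time; "joint_pos": joint angles; "qd": joint speeds; "joint_efforts": joint torques, N m; "ee_pos": TCP position; "tcp_rot": TCP orientation; "ft_force": force on the tool from outside, world axes, zero at the start; "moment": the same for the moment, N m; "width": opening from 0.0 (shut) to 1.0 (fully open); "finger_force": force on a finger pad.
Only numpy, scipy, OpenCV 4.12 (cv2) and the standard library are available. Lean on these libraries where they do the work, as an engineer would, in place of code of your own. Each camera call takes 0.05 s, during which the arm holds its last target. There are 200 camera calls.

## Task

Check the level in the rinse tank: lift the depth gauge from its rack by the handle, press the readout box's small recessed zero button with the tip of the gauge rod, then slide the rod gently down the tank's slanted guide tube until the collar stops against the tube's mouth. Draw it right out again and finish still holding the gauge in the air, rod level, touching nothing but the gripper, with its tip 5 to 10 cm above the middle of the white tile for reading. Do not knock over or shift the jar, the can and the cup.

Things in the scene. Friction and masses are not known exactly. Their poses are not given: they have to be found in the camera images.
- gauge: depth gauge, 120 to 190 g, lying level in its rack. Origin at the centre of its wooden handle, 70 long (x), 18 wide (y), 22 high (z): grip it here across y. x runs along the rod to the tip, z is up at the start. Collar disc, 36 diameter, x = 35 to 41 mm; then a round steel rod, 8 diameter, to x = 141. Square tail 8 x 8, x = -35 to -70. Centre of mass 14 mm ahead of the origin
- gauge_tip (a point): end of the gauge rod, on its axis, 141 mm ahead of the gauge's origin; axes as the gauge
- collar_face (a point): centre of the collar's front face, 41 mm ahead of the gauge's origin (100 mm behind the tip); axes as the gauge
- rack: fixed dark wooden rack, base 190 x 60, origin on the table below the resting gauge's handle. Two posts, 30 wide (y), 8 thick, tops at z = 73, with open-topped notches 11 wide (floor at z = 61), at x = -85 (under the rod) and x = 57.5 (under the tail). The gauge's axis rests at z = 65, its tip towards the rack's -x; it lifts straight up
- console: fixed white plastic readout box, 125 x 90, about 100 high, origin under it on the table (x = -85 to 40). Its sloped face looks to its +x and up, outward normal (cos 35 deg, 0, sin 35 deg) in its frame. In the middle of that face, at (20, 0, 75) mm, is a round recess of 20 mm diameter with the zero button at its bottom
- zero_top (a point): centre of the top of the round black zero button, 16 mm diameter, 7 mm below the rim of the recess when not pressed; its z axis is the outward normal of the sloped face (out of the recess)
- zero_button (a joint): travel of the zero button in m: 0 out, 0.005 fully pressed, about 1.2 N to start and 4.2 N for full travel; springs back
- tank: fixed white-painted steel rinse tank, 176 x 146 mm, deck 70 mm high, origin on the table under the edge of its +x side (it extends to x = -173), black filler cap on the deck to 86 mm. The guide tube rises from the deck towards +x.
- tube: slanted steel guide tube of the tank. Origin at the centre of its mouth, (30, 0, 105) mm in the tank's frame; z points out of the tube along its axis, 35 deg above level towards the tank's +x. Flared mouth, 33 outside, 27 inside diameter, narrowing over 20 mm to a 12 mm bore; 85 long, open below, with room for all 100 mm of rod ahead of the collar
- tile: fixed white ceramic tile, 100 x 100 x 8 mm, origin at the centre of its underside on the table
- jar: bystander: closed glass jar, 60 diameter, 85 high, origin at the centre of its underside
- can: bystander: closed steel can, 66 diameter, 80 high, origin at the centre of its underside
- cup: bystander: open white plastic cup, 72 diameter, 80 high, origin at the centre of its underside
Not all that is in view belongs to the job. What is shaped like the gauge but orange or turquoise is not meant.

How it is judged:
On the way, in this order (a step that is already met when the one before it is completed fails the run):
1. the zero button is pressed at least 3.5 mm with the gauge's tip (value of joint zero_button above 0.0035 m and distance between gauge_tip and zero_top below 0.009 m), for 0.1 s.
2. the rod is in the guide tube with its collar against the mouth (within 3 mm) (distance between collar_face and tube below 0.007 m and z of collar_face in the frame of tube below 0.003 m and angle between the x axis of gauge and the z axis of tube, either way round below 0.12 rad), for 0.2 s.
3. the rod is drawn right out of the tube (contact force between the fingers and gauge above 1 N and z of gauge_tip in the frame of tube above 0.005 m), for 0.1 s.
At the end, for the whole second after the job is handed in: the gauge is held by the fingers alone and at rest, its rod level within 7 degrees, its tip 40 to 130 mm above the table and within 30 mm (level) of the tile's centre, touching none of tile, rack, tank, console, jar, can and cup; the zero button is out again (contact force between the fingers and gauge above 1 N and height (world z) of gauge_tip between 0.04 and 0.13 m and angle between gauge's own x axis and vertical between 1.441 and 1.701 rad and horizontal distance between gauge_tip and tile below 0.03 m and height (world z) of gauge above 0.035 m and value of joint zero_button below 0.0015 m and linear speed of gauge below 0.03 m/s and contact force between gauge and tile below 0.05 N and contact force between gauge and rack below 0.05 N and contact force between gauge and tank below 0.05 N and contact force between gauge and console below 0.05 N and contact force between gauge and jar below 0.05 N and contact force between gauge and can below 0.05 N and contact force between gauge and cup below 0.05 N); the arm keeps its last pose, push and grip.
It fails at once if the jar is shifted more than 20 mm or tipped (distance of jar from where it was at the start of the episode above 0.02 m or angle between jar's own z axis and vertical above 0.3 rad).
It fails at once if the can is shifted more than 20 mm or tipped (distance of can from where it was at the start of the episode above 0.02 m or angle between can's own z axis and vertical above 0.3 rad).
It fails at once if the cup is shifted more than 20 mm or tipped (distance of cup from where it was at the start of the episode above 0.02 m or angle between cup's own z axis and vertical above 0.3 rad).
It fails at once if the gauge is forced against the tank with more than 45 N (contact force between gauge and tank above 45 N).
It also fails if it takes over 66 s, if anything falls off the work surface, if the arm or the gripper's body presses on something with over 40 N, if the wrist force passes 120 N, or if a joint passes its speed limit or range.

## Working session

There is one attempt and no reset: what is moved stays moved. The work goes in short steps, Python scripts to look and compute and a shell command to move; the robot and the scene stay as the last step left them, time stands still between calls to the robot, and variables do not carry over. Pictures are saved under pics/ and viewed, at most 11 in all, crops included, and the job is handed in when it is done.

```bash
mkdir -p pics; ls; python3 - <<'E'
from station import r
import cv2,numpy as np
np.set_printoptions(precision=3,suppress=True)
for n in ("side","top","wrist"):
    c=r.camera(n); cv2.imwrite(f"pics/{n}0.png",c["image"][:,:,::-1]); print(n,c["vfov"],c["cx"],c["cy"]); print(c["pose"])
s=r.sense(); print(s)
E
```

```text
pics
side 53.804239367484804 286.86635198967207 204.2359925429008
[[-0.857 -0.298  0.421 -0.075]
 [-0.516  0.485 -0.707  0.92 ]
 [ 0.006 -0.823 -0.569  0.91 ]
 [ 0.     0.     0.     1.   ]]
top 56.37563004422538 284.786948018217 209.64131847063948
[[ 0.017 -0.996  0.087  0.412]
 [-1.    -0.017 -0.    -0.09 ]
 [ 0.002 -0.087 -0.996  1.166]
 [ 0.     0.     0.     1.   ]]
wrist 63.16134830345084 282.7535255994656 209.8776031321779
[[ 0.439 -0.862 -0.254  0.367]
 [-0.899 -0.421 -0.122 -0.572]
 [-0.002  0.281 -0.96   0.383]
 [ 0.     0.     0.     1.   ]]
{'t': 0.15, 'joint_pos': array([ 1.088,  0.469, -0.049,  1.533,  0.024,  1.141, -0.082]), 'qd': array([-0.001, -0.002, -0.001, -0.004,  0.002,  0.   , -0.001]), 'joint_efforts': array([  0.001, -50.843,  -0.081, -23.642,  -0.061,   0.036,   0.   ]), 'ee_pos': array([ 0.296, -0.606,  0.222]), 'tcp_rot': array([-3.14 ,  0.   ,  0.454]), 'ft_force': array([-0.445,  0.305, -0.714]), 'moment': array([-0.024, -0.048, -0.015]), 'finger_force': 0.0, 'width': 0.9983634361159166}
```

View pics/top0.png

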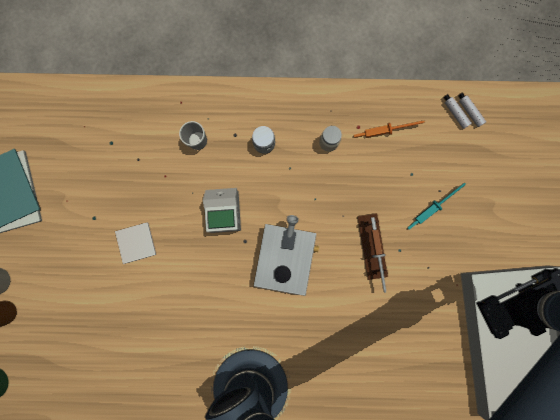

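View pics/side0.png

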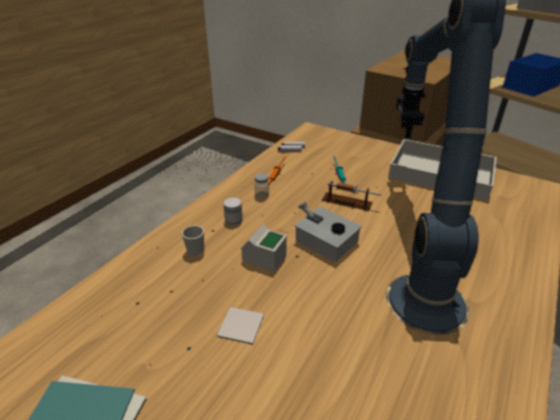

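The top view has three gauge-shaped things: orange at (388,130), turquoise at (436,207), and a brown-handled one lying in the dark rack at (375,250). The last fits: wooden handle, steel rod, in the rack, with its tip towards the robot near (384,290). The console is at (221,212), the tank at (285,260) with its tube mouth near (292,219), and the tile at (135,243). The cup, jar and can are at (193,137), (263,139) and (331,138). Next is an enlarged crop to confirm.

```bash
cat > h.py <<'E'
import numpy as np,cv2
from scipy.spatial.transform import Rotation as R
np.set_printoptions(precision=4,suppress=True)
def ray(c,u,v):
    f=210/np.tan(np.radians(c["vfov"]/2)); P=np.array(c["pose"])
    d=P[:3,:3]@np.array([(u-c["cx"])/f,(v-c["cy"])/f,1]); return P[:3,3],d/np.linalg.norm(d)
def onz(c,u,v,z):
    o,d=ray(c,u,v); return o+d*(z-o[2])/d[2]
def proj(c,p):
    f=210/np.tan(np.radians(c["vfov"]/2)); P=np.array(c["pose"])
    q=P[:3,:3].T@(np.array(p)-P[:3,3]); return np.array([c["cx"]+f*q[0]/q[2],c["cy"]+f*q[1]/q[2]])
def rot(rpy): return R.from_euler('xyz',rpy).as_matrix()
def delta(s,pos,Rt):
    "shift (cm) in the present tool axes and rotvec (deg) to reach pose"
    R0=rot(s["tcp_rot"]); return R0.T@(pos-s["ee_pos"])*100, np.degrees(R.from_matrix(R0.T@Rt).as_rotvec())
def tri(ra,rb):
    (a,d),(b,e)=ra,rb
    t=np.linalg.lstsq(np.c_[d,-e],b-a,rcond=None)[0]; p,q=a+t[0]*d,b+t[1]*e
    return (p+q)/2,np.linalg.norm(p-q)
E
python3 - <<'E'
from station import r; from h import *
c=r.camera("top"); im=c["image"]
cv2.imwrite("pics/crop1.png",cv2.resize(im[90:310,180:480,::-1],None,fx=2.6,fy=2.6,interpolation=cv2.INTER_CUBIC))
for n,u,v,z in [("handle",376,243,.065),("tip",384,290,.065),("tail",373,220,.065),("mouth",292,219,.105),("console recess",221,194,.075),("tile",135,243,.008),("can",331,138,.08),("jar",263,139,.08),("cup",193,135,.08)]: print(n,onz(c,u,v,z))
c=r.camera("wrist");s=r.sense(); T=rot(s["tcp_rot"]); P=np.array(c["pose"]); print(T.T@(P[:3,3]-s["ee_pos"]),T.T@P[:3,:3])
E
```

```text
handle [ 0.4182 -0.347   0.065 ]
tip [ 0.2888 -0.3687  0.065 ]
tail [ 0.4826 -0.3387  0.065 ]
mouth [ 0.479 -0.11   0.105]
console recess [0.5478 0.0895 0.075 ]
tile [0.4067 0.349  0.008 ]
can [ 0.7119 -0.2173  0.08  ]
jar [ 0.7057 -0.0251  0.08  ]
cup [0.7138 0.173  0.08  ]
[ 0.0785  0.0002 -0.1614] [[ 0.0002 -0.9596 -0.2813]
 [ 1.      0.0002 -0.0001]
 [ 0.0002 -0.2813  0.9596]]
```

View pics/crop1.png

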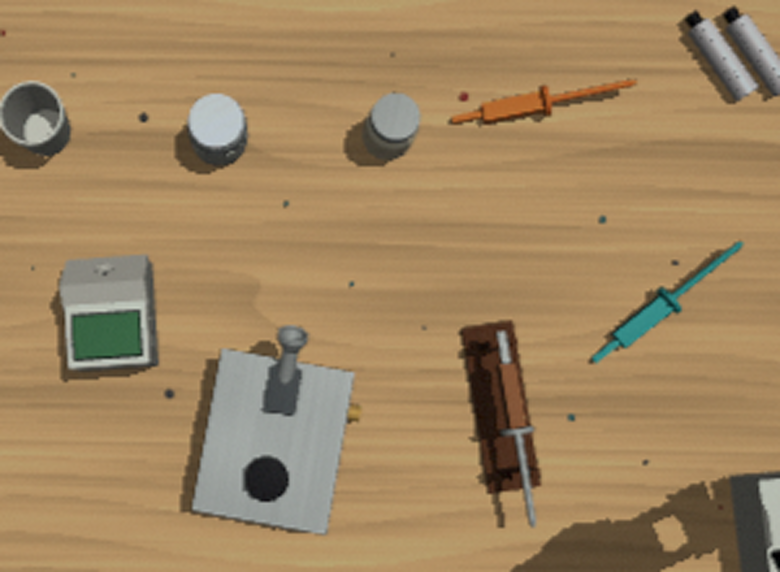

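The crop confirms it: the brown wooden handle is at crop (513,395) in the rack, collar at (518,432), rod tip at (532,522) towards the robot. The orange and turquoise ones are decoys. Next I move the wrist camera above the rack.

```bash
python3 - <<'E'
from station import r; from h import *
s=r.sense(); print(delta(s,np.array([.42,-.35,.26]),rot([np.pi,0,.157])))
E
```

```text
(array([ 22.4018, -17.6063,  -3.7778]), array([-0.0481,  0.0078, 17.0097]))
```

```bash
python3 -m crank '[[[2.5,-2,-0.4],[0,0,0],1],[[2.5,-2,-0.4],[0,0,0],1],[[2.5,-2,-0.4],[0,0,0],1],[[2.5,-2,-0.4],[0,0,0],1],[[2.5,-2,-0.4],[0,0,0],1],[[2.5,-2,-0.4],[0,0,0],1],[[2.5,-2,-0.4],[0,0,0],1],[[2.5,-2,-0.4],[0,0,0],1],[[2.4,-1.6,-0.6],[0,0,0],1],[[0,0,0],[0,0,5.5],1],[[0,0,0],[0,0,5.5],1],[[0,0,0],[0,0,6],1],[[0,0,0],[0,0,0],1],[[0,0,0],[0,0,0],1],[[0,0,0],[0,0,0],1]]' 25
python3 - <<'E'
from station import r; from h import *
c=r.camera("wrist"); cv2.imwrite("pics/w1.png",c["image"][:,:,::-1]); s=r.sense(); print(s["ee_pos"],s["tcp_rot"],s["joint_pos"])
hsv=cv2.cvtColor(c["image"],cv2.COLOR_RGB2HSV)
np.save("w1.npy",c["image"])
E
```

```text
t: 1.5
ee_pos: [0.42, -0.3503, 0.2605]
tcp_rot: [-3.142, 0.0, 0.159]
ft_force: [0.2, -0.2, -0.6]
width: 0.997
finger_force: 0.0
[ 0.4201 -0.3504  0.2605] [-3.1416 -0.      0.1586] [ 0.7225  0.2323 -0.1252  1.7863  0.0318  1.125  -0.8253]
```

View pics/w1.png

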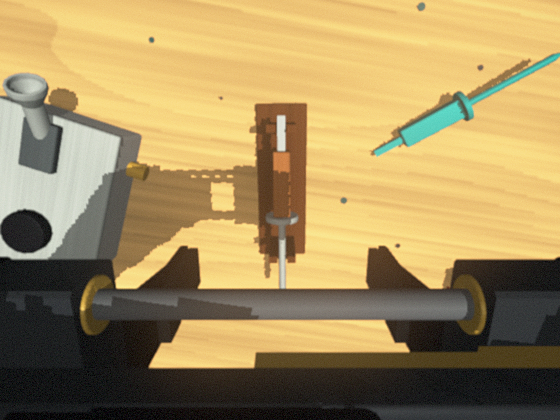

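The wrist view shows the tail end at (281,115), handle rear edge at (281,152), collar around (282,217) and rod at (283,255). The tube mouth is at (25,88).

```bash
python3 - <<'E'
from station import r; from h import *
c=r.camera("wrist"); im=c["image"]
cr=cv2.cvtColor(im,cv2.COLOR_RGB2GRAY).astype(int)
for v in (125,140): print(v, cr[v,268:296])
for v in (240,260,280): print(v, cr[v,268:300])
print("col281", cr[105:160,281])
tail=onz(c,281,115,.069); hr=onz(c,281,152,.076); rod=onz(c,283,270,.067); print(tail,hr,rod)
d=(tail-rod)[:2]; yaw=np.arctan2(d[1],d[0]); print("yaw",yaw); u=np.array([np.cos(yaw),np.sin(yaw)])
print(tail[:2]-.07*u, hr[:2]-.035*u)
print("mouth",onz(c,25,88,.105))
E
```

```text
125 [102  97  97  94  95  94  92  81 114 198 226 226 224 225 223 226 224 157
  96  89  92  95  95  93  97  97 100 100]
140 [ 70  74  82  98  99  96  93  96 121 199 227 220 224 224 225 225 222 162
 100  94  94  86  92  92  96 101  95 101]
240 [ 73  73  69  63  64  67  61  65  65  63 102 145 170 178 187 185 179 136
  82  68  63  69  68  61  66  67  87  98 103 100  99 101]
260 [119 105  98  92  96  97  97  94 114 155 158 160 180 206 218 210 193 183
 196 156 107  95  97 101  98  96 103 164 207 222 221 221]
280 [219 220 217 218 219 214 218 217 218 219 199 165 171 200 212 215 200 183
 206 220 219 218 219 218 219 217 220 218 220 219 221 220]
col281 [ 91 100 102  98 100 100 104  98  93 115 170 216 226 225 223 223 225 222
 222 226 225 223 221 225 224 224 223 224 222 224 224 223 222 224 221 224
 222 224 220 226 223 223 225 227 223 203 147 121 144 150 146 146 150 150
 148]
[ 0.4924 -0.3369  0.069 ] [ 0.4571 -0.3425  0.076 ] [ 0.3242 -0.3659  0.067 ]
yaw 0.17076437829974048
[ 0.4234 -0.3488] [ 0.4226 -0.3484]
mouth [ 0.4799 -0.112   0.105 ]
```

```bash
python3 -m crank '[[[0,0,0],[0,0,-0.6],1],[[0,0,0],[0,-6.6,0],1],[[0,0,0],[0,-6.7,0],1],[[0,0,0],[0,-6.7,0],1],[[0,0,0],[0,0,0],1],[[0,0,0],[0,0,0],1]]'
python3 - <<'E'
from station import r; from h import *
s=r.sense(); T=rot(s["tcp_rot"]); g=np.array([.423,-.3487,.065])
t=g+.019*T[:,2]; print(T,s["joint_pos"]); print(delta(s,t,T), delta(s,t+[0,0,.06],T))
E
```

```text
t: 2.1
ee_pos: [0.4213, -0.3494, 0.2593]
tcp_rot: [-3.139, 0.349, 0.172]
ft_force: [0.6, -0.3, -0.1]
width: 0.995
finger_force: 0.0
[[ 0.926   0.17   -0.337 ]
 [ 0.1605 -0.9854 -0.0561]
 [-0.3416 -0.0022 -0.9398]] [ 0.5748  0.3726 -0.1083  1.6392  0.2456  1.4228 -1.0034]
(array([ 6.8088,  0.0023, 20.0953]), array([0., 0., 0.])) (array([ 4.7592, -0.0106, 14.4562]), array([0., 0., 0.]))
```

Going down, the last part slower, then closing.

```bash
python3 -m crank '[[[0.8,0,2.4],[0,0,0],1],[[0.8,0,2.4],[0,0,0],1],[[0.8,0,2.4],[0,0,0],1],[[0.8,0,2.4],[0,0,0],1],[[0.8,0,2.4],[0,0,0],1],[[0.8,0,2.4],[0,0,0],1],[[0.7,0,1.9],[0,0,0],1],[[0.7,0,1.9],[0,0,0],1],[[0.6,0,1.9],[0,0,0],1],[[0,0,0],[0,0,0],1],[[0,0,0],[0,0,0],1]]'
python3 -m crank '[[[0,0,0],[0,0,0],0],[[0,0,0],[0,0,0],0],[[0,0,0],[0,0,0],0],[[0,0,0],[0,0,0],0],[[0,0,0],[0,0,0],0],[[0,0,0],[0,0,0],0],[[0,0,0],[0,0,0],0],[[0,0,0],[0,0,0],0]]' 40
```

```text
t: 3.02
ee_pos: [0.4138, -0.3519, 0.0488]
tcp_rot: [-3.141, 0.35, 0.166]
ft_force: [-0.0, 0.4, 0.0]
width: 1.001
finger_force: 0.0
t: 3.68
ee_pos: [0.4154, -0.351, 0.0484]
tcp_rot: [3.142, 0.349, 0.168]
ft_force: [-0.1, -0.8, -0.1]
width: 0.476
finger_force: 0.0
```

```bash
python3 -m crank '[[[0,0,0],[0,0,0],0],[[0,0,0],[0,0,0],0],[[0,0,0],[0,0,0],0],[[0,0,0],[0,0,0],0],[[0,0,0],[0,0,0],0],[[0,0,0],[0,0,0],0],[[0,0,0],[0,0,0],0],[[0,0,0],[0,0,0],0]]' 40
python3 - <<'E'
from station import r; from h import *
s=r.sense(); T=rot(s["tcp_rot"])
print(delta(s,s["ee_pos"]+[0,0,.15],T))
E
```

```text
t: 4.35
ee_pos: [0.4153, -0.351, 0.0484]
tcp_rot: [-3.141, 0.349, 0.168]
ft_force: [-0.5, 0.8, 1.0]
width: 0.202
finger_force: 40.0
(array([ -5.1304,  -0.0018, -14.0954]), array([0., 0., 0.]))
```

Gripped (opening 17.6 mm). I lift it, then move over the tank and console with the gauge high.

```bash
python3 -m crank '[[[-0.4,0,-1],[0,0,0],0],[[-0.7,0,-2],[0,0,0],0],[[-1.1,0,-3],[0,0,0],0],[[-1.1,0,-3],[0,0,0],0],[[-1.1,0,-3],[0,0,0],0],[[-1.1,0,-3],[0,0,0],0],[[-1.1,0,-3],[0,0,0],0],[[-1.1,0,-3],[0,0,0],0],[[-1.1,0,-3],[0,0,0],0],[[-1.1,0,-3],[0,0,0],0],[[0,0,0],[0,0,0],0],[[0,0,0],[0,0,0],0]]'
python3 - <<'E'
from station import r; from h import *
s=r.sense(); T=rot(s["tcp_rot"])
print(s["finger_force"],s["width"],s["joint_pos"],delta(s,np.array([.47,-.01,.33]),T))
E
```

```text
t: 5.35
ee_pos: [0.4152, -0.3515, 0.3385]
tcp_rot: [3.138, 0.345, 0.166]
ft_force: [0.3, -0.4, -2.1]
width: 0.203
finger_force: 40.0
39.99213024973869 0.2027893605480965 [ 0.5804  0.312  -0.1048  1.5429  0.2389  1.5676 -0.9624] (array([ 10.6886, -32.7676,  -3.0581]), array([0., 0., 0.]))
```

```bash
python3 -m crank '[[[0.5,-1.5,-0.2],[0,0,0],0],[[1,-3,-0.3],[0,0,0],0],[[1,-3.1,-0.3],[0,0,0],0],[[1,-3.1,-0.3],[0,0,0],0],[[1,-3.1,-0.3],[0,0,0],0],[[1,-3.1,-0.3],[0,0,0],0],[[1,-3.1,-0.3],[0,0,0],0],[[1,-3.1,-0.3],[0,0,0],0],[[1,-3.1,-0.3],[0,0,0],0],[[1,-3.1,-0.3],[0,0,0],0],[[0.8,-2.4,-0.1],[0,0,0],0],[[0.3,-1,0],[0,0,0],0],[[0,0,0],[0,0,4.8],0],[[0,0,0],[0,0,4.8],0],[[0,0,0],[0,0,0],0],[[0,0,0],[0,0,0],0],[[0,0,0],[0,0,0],0]]'
python3 - <<'E'
from station import r; from h import *
s=r.sense(); print(s["ee_pos"],s["tcp_rot"],s["joint_pos"])
c=r.camera("wrist"); cv2.imwrite("pics/w2.png",c["image"][:,:,::-1])
import pickle; pickle.dump(c,open("w2.pkl","wb"))
E
```

```text
t: 6.77
ee_pos: [0.4681, -0.0111, 0.3275]
tcp_rot: [3.081, 0.345, -0.01]
ft_force: [-0.5, 0.5, -0.7]
width: 0.2
finger_force: 40.0
[ 0.4681 -0.0111  0.3275] [ 3.0811  0.3451 -0.0098] [ 0.153   0.2581 -0.2962  1.6499  0.0815  1.5955 -1.7295]
```

View pics/w2.png

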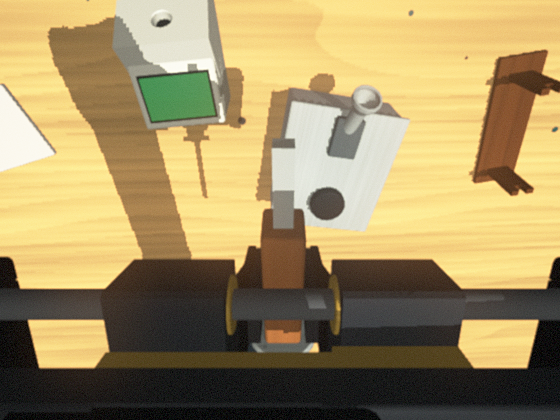

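This view shows the recess rim near (162,18) and the tube mouth ellipse near (367,99). Deck corners are at (291,88), (408,119) and (363,230). I enlarge both targets for ellipse centres.

```bash
python3 - <<'E'
import pickle; from h import *
c=pickle.load(open("w2.pkl","rb")); im=c["image"][:,:,::-1]
a=cv2.resize(im[0:50,125:200],None,fx=10,fy=6*10/6,interpolation=cv2.INTER_CUBIC)
a=cv2.resize(im[0:37,130:190],(600,370)); b=cv2.resize(im[78:115,337:397],(600,370))
cv2.imwrite("pics/crop2.png",cv2.resize(np.vstack([a,b]),None,fx=.8,fy=.8))
E
```

```text
(no output)
```

View pics/crop2.png

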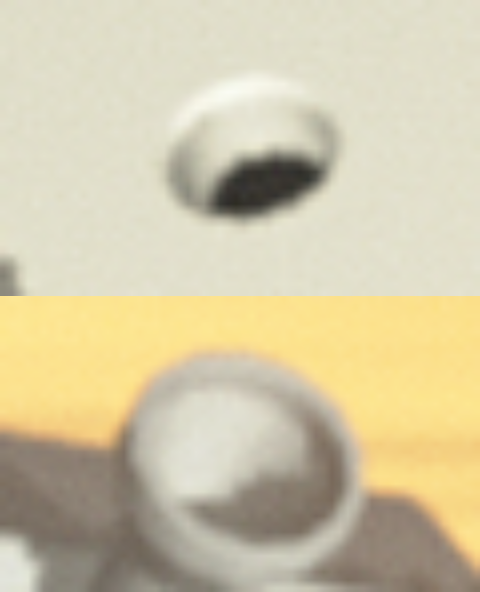

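The recess rim centre is at (161.1,17.8) and the mouth centre at (366.9,98.8). Casting to known heights, compared with the top view.

```bash
python3 - <<'E'
import pickle; from h import *; from station import r
c=pickle.load(open("w2.pkl","rb"))
rec=onz(c,161.1,17.8,.075); m=onz(c,366.9,98.8,.105); print("recess",rec,"mouth",m)
A,B,C=[onz(c,u,v,.07)[:2] for u,v in ((291,88),(408,119),(363,230))]
print("deck",A,B,C,"len",np.linalg.norm(A-B),np.linalg.norm(B-C),"yaw",np.degrees([np.arctan2(*(A-B)[::-1])-np.pi/2,np.arctan2(*(B-C)[::-1])]))
D,E_,F,G=[onz(c,u,v,.1)[:2] for u,v in ((137,78),(209,70),(150,124),(217,117))]
print("screen yaw",np.degrees([np.arctan2(*(D-E_)[::-1])-np.pi/2,np.arctan2(*(F-G)[::-1])-np.pi/2,np.arctan2(*(D-F)[::-1]),np.arctan2(*(E_-G)[::-1])]))
t=r.camera("top")
print("top view: mouth px predicted",proj(t,m),"recess",proj(t,rec))
im=t["image"][:,:,::-1]
a=cv2.resize(im[185:205,205:240],(700,400)); b=cv2.resize(im[208:228,275:310],(700,400))
cv2.imwrite("pics/topcrop.png",cv2.resize(np.vstack([a,b]),None,fx=.74,fy=.74))
E
```

```text
recess [0.5516 0.0922 0.075 ] mouth [ 0.4823 -0.1106  0.105 ]
deck [ 0.4834 -0.0344] [ 0.4464 -0.175 ] [ 0.2765 -0.1464] len 0.1453801871669266 0.1722348180073681 yaw [-14.7752  -9.5611]
screen yaw [5.8511 5.5357 2.908  3.518 ]
top view: mouth px predicted [292.2498 217.7886] recess [220.0832 192.6484]
```

```bash
python3 - <<'E'
from station import r; from h import *
s=r.sense(); T=rot(s["tcp_rot"]); print(delta(s,np.array([.58,.09,.33]),rot([np.pi,.349,.06])))
E
```

```text
(array([10.3394, -9.9515, -4.5602]), array([ 2.0967, -0.1494, -3.7913]))
```

View pics/topcrop.png

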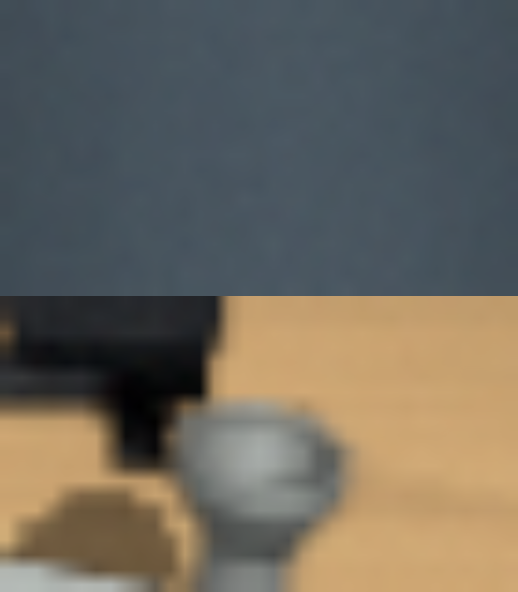

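The top crop shows the mouth at about (292.2,218.0), matching the wrist prediction to under a pixel. The arm hides the recess, so I look closer at the console.

```bash
python3 -m crank '[[[1.5,-1.5,-0.7],[1,0,-1.9],0],[[2.2,-2.1,-1],[1,0,-1.9],0],[[2.2,-2.1,-1],[0,0,0],0],[[2.2,-2.1,-1],[0,0,0],0],[[1.5,-1.5,-0.6],[0,0,0],0],[[0.7,-0.7,-0.3],[0,0,0],0],[[0,0,0],[0,0,0],0],[[0,0,0],[0,0,0],0],[[0,0,0],[0,0,0],0]]'
python3 - <<'E'
from station import r; from h import *; import pickle
s=r.sense(); print(s["ee_pos"],s["tcp_rot"],s["joint_pos"])
c=r.camera("wrist"); pickle.dump(c,open("w3.pkl","wb"))
print("pred",proj(c,[.5516,.0922,.075]))
cv2.imwrite("pics/w3.png",cv2.resize(c["image"][0:240,130:450,::-1],None,fx=2.4,fy=2.4,interpolation=cv2.INTER_CUBIC))
E
```

```text
t: 7.62
ee_pos: [0.5755, 0.0933, 0.3348]
tcp_rot: [3.138, 0.347, 0.058]
ft_force: [0.1, 0.3, -2.0]
width: 0.204
finger_force: 40.0
[0.5755 0.0933 0.3348] [3.1382 0.3467 0.058 ] [ 0.0099  0.4595 -0.3319  1.3544  0.0624  1.688  -1.8301]
pred [281.9742 121.1923]
```

View pics/w3.png

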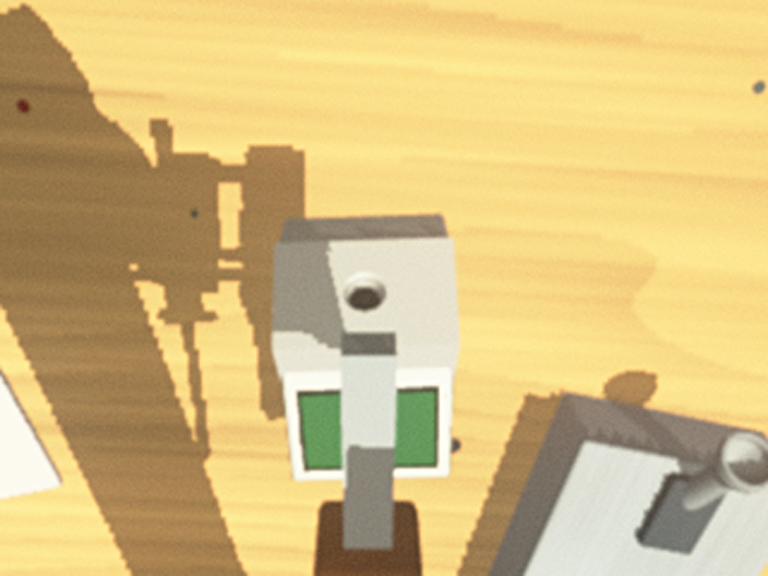

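The recess is at (281.6,121.2) against a prediction of (282.0,121.2), so it is confirmed. Now the gauge pose in the tool frame and the approach pose.

```bash
cat >> h.py <<'E'
T0=rot([-3.1415,.349,.168]); E0=np.array([.4153,-.351,.0484]); G0=np.array([.423,-.3487,.065])
def gR(yaw,el):
    "gauge axes: rod points back along yaw and down by el"
    u=np.array([np.cos(yaw),np.sin(yaw),0]); x=-(u*np.cos(el)+np.array([0,0,np.sin(el)])); y=np.cross([0,0,1],-u); return np.c_[x,y,np.cross(x,y)]
RG=T0.T@gR(.168,0); PG=T0.T@(G0-E0); PG[1]=0
def gpt(s,x,z=0): T=rot(s["tcp_rot"]); return s["ee_pos"]+T@(PG+RG@np.array([x,0,z]))
def tool_for(tip,Rg): T=Rg@RG.T; return tip-Rg@np.array([.141,0,0])-T@PG,T
def axis(s): return rot(s["tcp_rot"])@RG[:,0]
REC=np.array([.5515,.0922,.075]); MOUTH=np.array([.4823,-.1106,.105]); EL=np.radians(35); YC=np.radians(4.5); YT=np.radians(-9.3)
E
python3 - <<'E'
from station import r; from h import *; import pickle
c=pickle.load(open("w3.pkl","rb")); s=r.sense(); print("PG",PG)
print("tail end top",proj(c,gpt(s,-.07,.004)),"seen 283.7,147.6; handle rear top",proj(c,gpt(s,-.035,.011)),"seen ~284,209?")
Rg=gR(YC,EL); n=-Rg[:,0]
for d in (.06,.01,-.006,-.0115):
    p,T=tool_for(REC+n*d,Rg); print(d,p,T[:,2],*delta(s,p,T), R.from_matrix(T).as_euler('xyz'))
E
```

```text
PG [ 0.0018  0.     -0.0183]
tail end top [283.5736 148.7672] seen 283.7,147.6; handle rear top [283.4194 241.0083] seen ~284,209?
0.06 [0.7186 0.1054 0.1721] [ 0.2581  0.0204 -0.9659] [19.0359 -0.4222 10.4434] [ 0.1372 34.844  -1.1616] [-3.1415 -0.2619  0.0785]
0.01 [0.6778 0.1021 0.1434] [ 0.2581  0.0204 -0.9659] [16.1574 -0.35   14.5311] [ 0.1372 34.844  -1.1616] [-3.1415 -0.2619  0.0785]
-0.006 [0.6647 0.1011 0.1343] [ 0.2581  0.0204 -0.9659] [15.2363 -0.3268 15.8391] [ 0.1372 34.844  -1.1616] [-3.1415 -0.2619  0.0785]
-0.0115 [0.6602 0.1008 0.1311] [ 0.2581  0.0204 -0.9659] [14.9196 -0.3189 16.2888] [ 0.1372 34.844  -1.1616] [-3.1415 -0.2619  0.0785]
```

```bash
python3 -m crank '[[[0,0,0],[0,5,-0.6],0],[[0,0,0],[0,6.5,-0.6],0],[[0,0,0],[0,6.5,0],0],[[0,0,0],[0,6.5,0],0],[[0,0,0],[0,6.3,0],0],[[0,0,0],[0,4,0],0],[[0,0,0],[0,0,0],0],[[0,0,0],[0,0,0],0],[[0,0,0],[0,0,0],0]]'
python3 - <<'E'
from station import r; from h import *
s=r.sense(); Rg=gR(YC,EL); n=-Rg[:,0]; print(s["joint_pos"])
for d in (.04,.01,-.0115):
    p,T=tool_for(REC+n*d,Rg); print(d,*delta(s,p,T))
print("axis err deg",np.degrees(np.arccos(axis(s)@Rg[:,0])))
E
```

```text
t: 8.42
ee_pos: [0.5764, 0.094, 0.3353]
tcp_rot: [-3.138, -0.261, 0.078]
ft_force: [1.2, -0.4, -2.0]
width: 0.206
finger_force: 40.0
[ 0.0695  0.1274 -0.362   1.773   0.1127  0.9952 -1.8252]
0.04 [ 7.6955  0.0543 20.1332] [-0.1846  0.0438 -0.0028]
0.01 [ 4.8771  0.0579 21.1612] [-0.1846  0.0438 -0.0028]
-0.0115 [ 2.8573  0.0604 21.898 ] [-0.1846  0.0438 -0.0028]
axis err deg 0.07902947231447004
```

```bash
python3 -m crank '[[[1.5,0,0],[0,0,0],0],[[2.6,0,0.5],[0,0,0],0],[[2.2,0,1.5],[0,0,0],0],[[1.4,0,2.5],[0,0,0],0],[[0,0,2.8],[0,0,0],0],[[0,0,2.8],[0,0,0],0],[[0,0,2.8],[0,0,0],0],[[0,0,2.8],[0,0,0],0],[[0,0,2.4],[0,0,0],0],[[0,0,1.5],[0,0,0],0],[[0,0,0.5],[0,0,0],0],[[0,0,0],[0,0,0],0],[[0,0,0],[0,0,0],0]]'
python3 - <<'E'
from station import r; from h import *
s=r.sense(); Rg=gR(YC,EL); n=-Rg[:,0]
for d in (.01,-.006,-.012):
    p,T=tool_for(REC+n*d,Rg); print(d,*delta(s,p,T))
for k in ("side","top"):
    c=r.camera(k); print(k,"pred tip",proj(c,gpt(s,.141)),"rec",proj(c,REC))
    if k=="side": u,v=proj(c,REC).astype(int); cv2.imwrite("pics/s1.png",cv2.resize(c["image"][v-45:v+25,u-50:u+50,::-1],None,fx=7,fy=7,interpolation=cv2.INTER_CUBIC)); print(u-50,v-45)
E
```

```text
t: 9.5
ee_pos: [0.7028, 0.1059, 0.1613]
tcp_rot: [-3.138, -0.263, 0.08]
ft_force: [0.4, -0.9, 0.0]
width: 0.201
finger_force: 40.0
0.01 [-2.9058  0.1753  1.0722] [-0.2317 -0.0464  0.06  ]
-0.006 [-4.4098  0.176   1.6181] [-0.2317 -0.0464  0.06  ]
-0.012 [-4.9738  0.1762  1.8229] [-0.2317 -0.0464  0.06  ]
side pred tip [241.4499 226.7227] rec [251.1067 235.1755]
201 190
top pred tip [217.4857 179.541 ] rec [220.0848 192.6802]
```

View pics/s1.png

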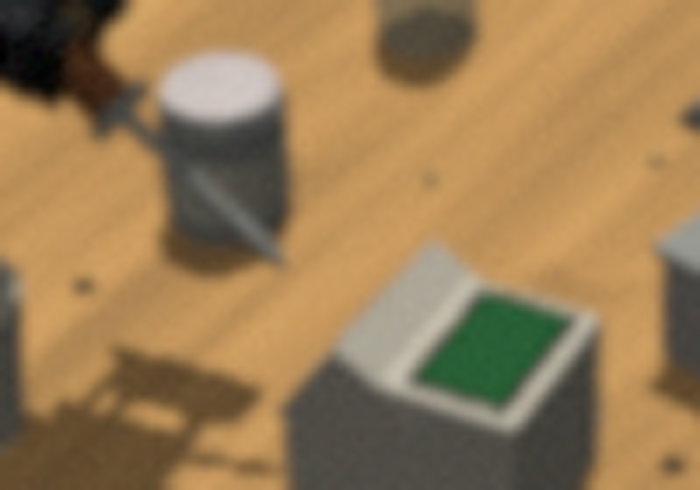

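The rod tip is seen at (241,227), with (241.4,226.7) predicted, so the grip model holds. Approaching to 10 mm, then into the recess.

```bash
python3 -m crank '[[[-0.7,0.1,0.3],[-0.2,0,0],0],[[-1.0,0.1,0.4],[0,0,0],0],[[-0.8,0,0.3],[0,0,0],0],[[-0.4,0,0.1],[0,0,0],0],[[0,0,0],[0,0,0],0],[[0,0,0],[0,0,0],0],[[0,0,0],[0,0,0],0]]'
python3 - <<'E'
from station import r; from h import *
s=r.sense(); Rg=gR(YC,EL); n=-Rg[:,0]
for d in (.01,-.006,-.012):
    p,T=tool_for(REC+n*d,Rg); print(d,*delta(s,p,T))
E
```

```text
t: 10.18
ee_pos: [0.6776, 0.1018, 0.143]
tcp_rot: [-3.141, -0.263, 0.08]
ft_force: [-0.2, -0.4, -1.7]
width: 0.204
finger_force: 40.0
0.01 [ 0.0303 -0.0277 -0.0369] [-0.0267 -0.0577  0.0741]
-0.006 [-1.4737 -0.0293  0.5087] [-0.0267 -0.0577  0.0741]
-0.012 [-2.0378 -0.0299  0.7133] [-0.0267 -0.0577  0.0741]
```

```bash
python3 -m crank '[[[-0.5,0,0.15],[0,0,0],0],[[-0.5,0,0.2],[0,0,0],0],[[-0.4,0,0.15],[0,0,0],0],[[-0.15,0,0.05],[0,0,0],0],[[0,0,0],[0,0,0],0],[[0,0,0],[0,0,0],0]]'
python3 -m crank '[[[-0.2,0,0.07],[0,0,0],0],[[-0.15,0,0.05],[0,0,0],0],[[-0.1,0,0.03],[0,0,0],0],[[0,0,0],[0,0,0],0],[[0,0,0],[0,0,0],0],[[0,0,0],[0,0,0],0]]'
python3 - <<'E'
from station import r; from h import *
s=r.sense(); Rg=gR(YC,EL); n=-Rg[:,0]
print((gpt(s,.141)-REC)@n, s["ft_force"]@n, s["ft_force"])
E
```

```text
t: 10.68
ee_pos: [0.6639, 0.1007, 0.1334]
tcp_rot: [-3.141, -0.263, 0.08]
ft_force: [0.8, 0.5, 0.0]
width: 0.203
finger_force: 40.0
t: 11.18
ee_pos: [0.6602, 0.1004, 0.1309]
tcp_rot: [-3.141, -0.263, 0.08]
ft_force: [2.6, 0.3, 0.6]
width: 0.2
finger_force: 40.0
-0.011670478820995096 2.479646086705769 [2.59   0.2835 0.6039]
```

```bash
python3 -m crank '[[[-0.1,0,0.03],[0,0,0],0],[[-0.1,0,0.03],[0,0,0],0],[[0,0,0],[0,0,0],0],[[0,0,0],[0,0,0],0],[[0,0,0],[0,0,0],0]]'
python3 - <<'E'
from station import r; from h import *
s=r.sense(); Rg=gR(YC,EL); n=-Rg[:,0]
print((gpt(s,.141)-REC)@n, s["ft_force"]@n, s["ft_force"])
E
```

```text
t: 11.6
ee_pos: [0.6595, 0.1004, 0.1306]
tcp_rot: [-3.141, -0.266, 0.08]
ft_force: [5.5, -1.0, 2.1]
width: 0.201
finger_force: 40.0
-0.012425666342036271 5.631452347681708 [ 5.4976 -0.9667  2.0993]
```

The button is bottomed: the tip stopped and the force rose to about 6 N. Retracting along the normal.

```bash
python3 -m crank '[[[0.5,0,-0.2],[0,0,0],0],[[1.0,0,-0.35],[0,0,0],0],[[1.5,0,-0.5],[0,0,0],0],[[1.5,0,-0.6],[0,0,0],0],[[1,0,-2],[0,0,0],0],[[0,0,-3],[0,0,0],0],[[0,0,-3],[0,0,0],0],[[0,0,-3],[0,0,0],0],[[0,0,-2],[0,0,0],0],[[0,0,0],[0,0,0],0],[[0,0,0],[0,0,0],0]]'
python3 - <<'E'
from station import r; from h import *
s=r.sense(); Rg=gR(YT,EL); n=-Rg[:,0]; print(gpt(s,.141),s["joint_pos"])
for d in (.05,.01,-.1):
    p,T=tool_for(MOUTH+n*d,Rg); print(d,p,*delta(s,p,T), R.from_matrix(T).as_euler('xyz'))
E
```

```text
t: 12.52
ee_pos: [0.6718, 0.1014, 0.2847]
tcp_rot: [3.141, -0.259, 0.08]
ft_force: [-0.9, -0.3, -1.9]
width: 0.204
finger_force: 40.0
[0.5536 0.0919 0.2223] [ 0.0326  0.3266 -0.3404  1.6415  0.1954  0.9434 -1.8634]
0.05 [ 0.6397 -0.1364  0.1964] [-7.2037 23.4414  7.231 ] [-3.5609  0.1344 13.419 ] [-3.1415 -0.2619 -0.1623]
0.01 [ 0.6073 -0.1311  0.1734] [-10.8667  22.6546   8.6321] [-3.5609  0.1344 13.419 ] [-3.1415 -0.2619 -0.1623]
-0.1 [ 0.5184 -0.1165  0.1103] [-20.9401  20.4909  12.4853] [-3.5609  0.1344 13.419 ] [-3.1415 -0.2619 -0.1623]
```

```bash
python3 -m crank '[[[0,1.5,0],[-1.2,0,4.5],0],[[0,3,0],[-1.2,0,4.5],0],[[0,3.3,0],[-1.2,0,4.4],0],[[0,3.3,0],[0,0,0],0],[[0,3.3,0],[0,0,0],0],[[0,3.3,0],[0,0,0],0],[[0,2.5,0],[0,0,0],0],[[0,1,0],[0,0,0],0],[[0,0,0],[0,0,0],0],[[0,0,0],[0,0,0],0]]'
python3 - <<'E'
from station import r; from h import *
s=r.sense(); Rg=gR(YT,EL); n=-Rg[:,0]
for d in (.05,.01,-.1):
    p,T=tool_for(MOUTH+n*d,Rg); print(d,p,*delta(s,p,T))
E
```

```text
t: 13.35
ee_pos: [0.6491, -0.1076, 0.283]
tcp_rot: [-3.141, -0.258, -0.162]
ft_force: [0.0, 0.5, -1.2]
width: 0.208
finger_force: 40.0
0.05 [ 0.6397 -0.1364  0.1964] [-2.658   2.9943  8.2559] [-0.0491  0.2382 -0.    ]
0.01 [ 0.6073 -0.1311  0.1734] [-6.4111  2.9956  9.6394] [-0.0491  0.2382 -0.    ]
-0.1 [ 0.5184 -0.1165  0.1103] [-16.7322   2.9992  13.4439] [-0.0491  0.2382 -0.    ]
```

```bash
python3 -m crank '[[[-0.5,0.6,1.5],[0,0.2,0],0],[[-0.7,0.8,2.3],[0,0,0],0],[[-0.7,0.8,2.3],[0,0,0],0],[[-0.5,0.5,1.6],[0,0,0],0],[[-0.3,0.3,0.6],[0,0,0],0],[[0,0,0],[0,0,0],0],[[0,0,0],[0,0,0],0],[[0,0,0],[0,0,0],0]]'
python3 - <<'E'
from station import r; from h import *
s=r.sense(); Rg=gR(YT,EL); n=-Rg[:,0]
for d in (.05,.01,-.02,-.1):
    p,T=tool_for(MOUTH+n*d,Rg); print(d,*delta(s,p,T))
out=[]
for k in ("side","top"):
    c=r.camera(k); m=proj(c,MOUTH); print(k,"pred tip",proj(c,gpt(s,.141)),"mouth",m,"tube mid",proj(c,MOUTH-n*.04))
    u,v=m.astype(int); print(u-30,v-25); out.append(cv2.resize(c["image"][v-25:v+25,u-30:u+30,::-1],None,fx=6.5,fy=6.5,interpolation=cv2.INTER_CUBIC))
cv2.imwrite("pics/s2.png",np.hstack(out))
E
```

```text
t: 14.02
ee_pos: [0.642, -0.136, 0.1995]
tcp_rot: [-3.141, -0.268, -0.16]
ft_force: [0.2, 0.5, -1.3]
width: 0.202
finger_force: 40.0
0.05 [-0.3017  0.0725  0.2407] [-0.0571 -0.3333  0.114 ]
0.01 [-4.0684  0.0665  1.5866] [-0.0571 -0.3333  0.114 ]
-0.02 [-6.8935  0.062   2.5961] [-0.0571 -0.3333  0.114 ]
-0.1 [-14.427   0.05    5.288] [-0.0571 -0.3333  0.114 ]
side pred tip [291.6111 191.1606] mouth [301.3488 203.2313] tube mid [308.6509 212.3052]
271 178
top pred tip [295.205  200.7961] mouth [292.2407 217.8065] tube mid [289.9796 229.9986]
262 192
```

View pics/s2.png

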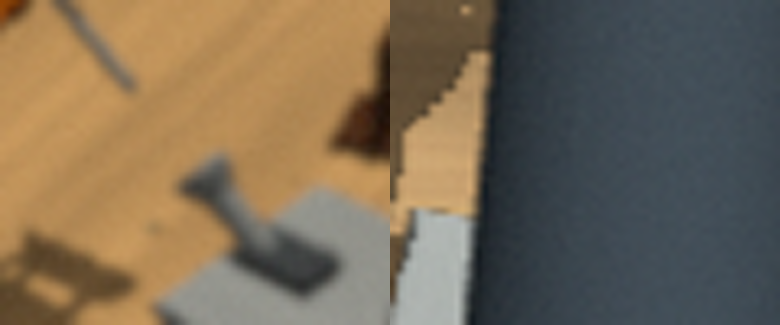

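In the side view the tip is at (291.3,191.5) and the mouth at about (301.9,204.1), both within a pixel of prediction, and the rod is parallel to the tube. Entering the mouth.

```bash
python3 -m crank '[[[-0.7,0.05,0.3],[0,-0.3,0],0],[[-1.2,0,0.45],[0,0,0],0],[[-1.2,0,0.45],[0,0,0],0],[[-0.9,0,0.35],[0,0,0],0],[[-0.5,0,0.2],[0,0,0],0],[[-0.5,0,0.2],[0,0,0],0],[[-0.5,0,0.2],[0,0,0],0],[[-0.5,0,0.2],[0,0,0],0],[[0,0,0],[0,0,0],0],[[0,0,0],[0,0,0],0]]'
cat > st.py <<'E'
from station import r; from h import *
s=r.sense(); Rg=gR(YT,EL); n=-Rg[:,0]
q=Rg.T@(gpt(s,.141)-MOUTH)*1000; print("tip depth mm",q[0],"lateral y,z",q[1:],"axis err",np.degrees(Rg.T@axis(s))[1:],"F gauge axes",Rg.T@s["ft_force"],"M",s["moment"])
for d in (-.02,-.06,-.1):
    p,T=tool_for(MOUTH+n*d,Rg); print(d,*delta(s,p,T))
E
python3 st.py
```

```text
t: 14.95
ee_pos: [0.5893, -0.1297, 0.1598]
tcp_rot: [3.141, -0.26, -0.162]
ft_force: [0.4, -0.1, -1.5]
width: 0.203
finger_force: 40.0
tip depth mm 12.529610167649073 lateral y,z [ 1.6153 -0.6299] axis err [0.0111 0.1145] F gauge axes [ 0.5669  0.0014 -1.4394] M [ 0.0834  0.4392 -0.0139]
-0.02 [-0.7291 -0.1594  0.1716] [0.0153 0.1145 0.0062]
-0.06 [-4.4853 -0.1601  1.5469] [0.0153 0.1145 0.0062]
-0.1 [-8.2414 -0.1607  2.9223] [0.0153 0.1145 0.0062]
```

```bash
python3 -m crank '[[[-0.3,-0.16,0.05],[0,0,0],0],[[-0.4,0,0.12],[0,0,0],0],[[-0.4,0,0.15],[0,0,0],0],[[-0.4,0,0.15],[0,0,0],0],[[0,0,0],[0,0,0],0],[[0,0,0],[0,0,0],0]]'; python3 st.py
```

```text
t: 15.45
ee_pos: [0.576, -0.126, 0.1511]
tcp_rot: [3.141, -0.259, -0.162]
ft_force: [0.4, 0.9, -1.4]
width: 0.204
finger_force: 40.0
tip depth mm 28.718970055599762 lateral y,z [0.1106 0.2319] axis err [0.0128 0.1504] F gauge axes [ 0.5864 -0.9952 -1.3172] M [0.1393 0.3275 0.0136]
-0.02 [ 0.8186 -0.0084 -0.3128] [0.021  0.1504 0.006 ]
-0.06 [-2.9366 -0.0092  1.0649] [0.021  0.1504 0.006 ]
-0.1 [-6.6919 -0.01    2.4426] [0.021  0.1504 0.006 ]
```

In the bore without noticeable force, so I continue down.

```bash
python3 -m crank '[[[-0.5,0,0.18],[0,0,0],0],[[-0.6,0,0.22],[0,0,0],0],[[-0.6,0,0.22],[0,0,0],0],[[-0.6,0,0.22],[0,0,0],0],[[-0.6,0,0.22],[0,0,0],0],[[0,0,0],[0,0,0],0],[[0,0,0],[0,0,0],0]]'; python3 st.py
```

```text
t: 16.03
ee_pos: [0.551, -0.1219, 0.1334]
tcp_rot: [3.141, -0.259, -0.162]
ft_force: [1.1, 0.5, -1.3]
width: 0.205
finger_force: 40.0
tip depth mm 59.6888025680318 lateral y,z [0.0762 0.2922] axis err [0.0124 0.153 ] F gauge axes [-0.0666 -0.6226 -1.6314] M [0.1392 0.3217 0.0053]
-0.02 [ 3.728  -0.0044 -1.3746] [0.0187 0.153  0.0064]
-0.06 [-0.0272 -0.0052  0.0033] [0.0187 0.153  0.0064]
-0.1 [-3.7824 -0.0059  1.3811] [0.0187 0.153  0.0064]
```

```bash
python3 -m crank '[[[-0.6,0,0.22],[0,0,0],0],[[-0.6,0,0.22],[0,0,0],0],[[-0.6,0,0.22],[0,0,0],0],[[-0.6,0,0.22],[0,0,0],0],[[-0.5,0,0.18],[0,0,0],0],[[-0.3,0,0.11],[0,0,0],0],[[-0.2,0,0.07],[0,0,0],0],[[0,0,0],[0,0,0],0],[[0,0,0],[0,0,0],0]]'; python3 st.py
```

```text
t: 16.78
ee_pos: [0.5224, -0.1172, 0.1131]
tcp_rot: [3.141, -0.26, -0.162]
ft_force: [0.0, 0.2, -0.8]
width: 0.206
finger_force: 40.0
tip depth mm 95.09442953472102 lateral y,z [0.0478 0.1406] axis err [0.0122 0.0985] F gauge axes [ 0.4655 -0.1942 -0.6416] M [0.0673 0.3593 0.0069]
-0.02 [ 7.052  -0.001  -2.5893] [0.0158 0.0985 0.0072]
-0.06 [ 3.2955 -0.0017 -1.215 ] [0.0158 0.0985 0.0072]
-0.1 [-0.461  -0.0024  0.1593] [0.0158 0.0985 0.0072]
```

```bash
python3 -m crank '[[[-0.15,0,0.05],[0,0,0],0],[[-0.15,0,0.05],[0,0,0],0],[[-0.15,0,0.05],[0,0,0],0],[[-0.1,0,0.04],[0,0,0],0],[[0,0,0],[0,0,0],0],[[0,0,0],[0,0,0],0],[[0,0,0],[0,0,0],0]]'; python3 st.py
```

```text
t: 17.37
ee_pos: [0.5197, -0.1167, 0.1112]
tcp_rot: [3.142, -0.265, -0.162]
ft_force: [6.2, -2.0, 5.9]
width: 0.204
finger_force: 40.0
tip depth mm 98.44337142513695 lateral y,z [-0.0189 -0.4605] axis err [ 0.0112 -0.1731] F gauge axes [-8.6146  0.9794  1.116 ] M [-0.2014 -0.9504 -0.0198]
-0.02 [ 7.3729  0.0057 -2.664 ] [ 0.0048 -0.1731  0.0102]
-0.06 [ 3.6099  0.0051 -1.3075] [ 0.0048 -0.1731  0.0102]
-0.1 [-0.1531  0.0044  0.049 ] [ 0.0048 -0.1731  0.0102]
```

The axial force rises to 9 N at 98.4 mm with lateral near zero, so the collar is seated. A short hold, then drawing straight out.

```bash
python3 -m crank '[[[0,0,0],[0,0,0],0],[[0,0,0],[0,0,0],0],[[0,0,0],[0,0,0],0],[[0.5,0,-0.18],[0,0,0],0],[[0.8,0,-0.29],[0,0,0],0],[[0.9,0,-0.33],[0,0,0],0],[[0.9,0,-0.33],[0,0,0],0],[[0.9,0,-0.33],[0,0,0],0],[[0.9,0,-0.33],[0,0,0],0],[[0.9,0,-0.33],[0,0,0],0],[[0,0,0],[0,0,0],0]]'; python3 st.py
python3 -m crank '[[[0.9,0,-0.33],[0,0,0],0],[[0.9,0,-0.33],[0,0,0],0],[[0.9,0,-0.33],[0,0,0],0],[[1.0,0,-0.37],[0,0,0],0],[[1.2,0,-0.44],[0,0,0],0],[[1.2,0,-0.44],[0,0,0],0],[[0.8,0,-0.29],[0,0,0],0],[[0,0,0],[0,0,0],0],[[0,0,0],[0,0,0],0]]'; python3 st.py
```

```text
t: 18.28
ee_pos: [0.5702, -0.1249, 0.1468]
tcp_rot: [-3.141, -0.264, -0.162]
ft_force: [0.1, -0.4, -0.4]
width: 0.206
finger_force: 40.0
tip depth mm 36.141751025900376 lateral y,z [-0.1178 -0.4376] axis err [ 0.     -0.1059] F gauge axes [ 0.1018  0.336  -0.4098] M [0.0776 0.4294 0.0021]
-0.02 [ 1.5085  0.0117 -0.5662] [-0.0001 -0.1059  0.0001]
-0.06 [-2.2529  0.0119  0.7947] [-0.0001 -0.1059  0.0001]
-0.1 [-6.0143  0.012   2.1556] [-0.0001 -0.1059  0.0001]
t: 19.03
ee_pos: [0.6268, -0.1342, 0.1873]
tcp_rot: [3.141, -0.259, -0.162]
ft_force: [-0.2, -0.2, -2.0]
width: 0.205
finger_force: 40.0
tip depth mm -34.16361171326035 lateral y,z [-0.0033  0.3114] axis err [0.0122 0.1387] F gauge axes [ 1.3078  0.2422 -1.571 ] M [ 0.0477  0.3519 -0.0534]
-0.02 [-5.0819  0.0018  1.8621] [0.0158 0.1387 0.0072]
-0.06 [-8.8374  0.0011  3.239 ] [0.0158 0.1387 0.0072]
-0.1 [-12.593    0.0004   4.6159] [0.0158 0.1387 0.0072]
```

Out of the tube. I raise it and level the rod, and measure the tile with the top camera.

```bash
python3 -m crank '[[[0,0,-1.5],[0,0,0],0],[[0,0,-2.5],[0,0,0],0],[[0,0,-2.5],[0,-3.5,0],0],[[0,0,-2.5],[0,-6,0],0],[[0,0,-2],[0,-6.5,0],0],[[0,0,-1],[0,-6.5,0],0],[[0,0,0],[0,-6.5,0],0],[[0,0,0],[0,-6,0],0],[[0,0,0],[0,0,0],0],[[0,0,0],[0,0,0],0]]'
python3 - <<'E'
from station import r; from h import *
c=r.camera("top"); im=c["image"]; hsv=cv2.cvtColor(im,cv2.COLOR_RGB2HSV)
m=((hsv[:,:,1]<50)&(hsv[:,:,2]>150)).astype(np.uint8); n,l,st,ce=cv2.connectedComponentsWithStats(m)
for i in range(1,n):
    if st[i,4]>300: print(st[i],ce[i],onz(c,*ce[i],.008))
s=r.sense(); print(s["joint_pos"],gpt(s,.141),axis(s))
tile=np.array([.4067,.349,.085]); Rg=gR(.3,0)
p,T=tool_for(tile,Rg); print(p,*delta(s,p,T))
E
```

```text
t: 19.87
ee_pos: [0.6037, -0.1304, 0.3018]
tcp_rot: [-3.142, 0.354, -0.162]
ft_force: [0.2, -0.5, -2.0]
width: 0.201
finger_force: 40.0
[  79    0   66   29 1046] [106.1931  11.1453] [1.1211 0.474  0.008 ]
[ 360    0   85   44 2171] [397.3611  17.7821] [ 1.1154 -0.429   0.008 ]
[203 189  28  43 611] [215.8412 202.8347] [0.5295 0.115  0.008 ]
[ 115  223   41   41 1139] [134.9851 242.5988] [0.4079 0.3491 0.008 ]
[ 254  225   29   65 1175] [268.4953 256.9702] [ 0.3724 -0.0445  0.008 ]
[298 249  43  14 380] [318.6368 255.2368] [ 0.3799 -0.1916  0.008 ]
[ 472  267   88  153 9636] [514.6343 339.69  ] [ 0.1472 -0.7593  0.008 ]
[ 0.2735  0.5264 -0.2043  1.3071  0.0737  1.6691 -1.6605] [ 0.472  -0.1088  0.3203] [-0.9869  0.1612  0.003 ]
[0.5338 0.3883 0.0684] [ -6.1896 -50.0628  27.2928] [ -9.0766   0.1673 -24.8629]
```

```bash
python3 -m crank '[[[0,-1.5,0],[0,0,0],0],[[0,-3,0],[0,0,0],0],[[0,-3.5,0],[0,0,0],0],[[0,-3.5,0],[0,0,0],0],[[0,-3.5,0],[0,0,0],0],[[0,-3.5,0],[0,0,0],0],[[0,-3.5,0],[0,0,0],0],[[0,-3.5,0],[0,0,0],0],[[-0.5,-3.5,0],[0,0,0],0],[[-0.5,-3.5,0],[0,0,0],0],[[-0.5,-3.5,0],[0,0,0],0],[[-0.5,-3.5,0],[0,0,0],0],[[-0.5,-3.5,0],[-2.3,0,-6.2],0],[[-0.5,-3,0],[-2.3,0,-6.2],0],[[0,-2,0],[-2.3,0,-6.2],0],[[0,-0.5,0],[-2.2,0,-6.2],0],[[0,0,0],[0,0,0],0],[[0,0,0],[0,0,0],0],[[0,0,0],[0,0,0],0]]'
cat > fin.py <<'E'
from station import r; from h import *
s=r.sense(); print(s["joint_pos"],gpt(s,.141),axis(s))
p,T=tool_for(np.array([.4079,.3491,.083]),gR(.3,0)); print(p,*delta(s,p,T))
E
python3 fin.py
```

```text
t: 21.5
ee_pos: [0.6447, 0.3513, 0.316]
tcp_rot: [3.14, 0.35, 0.294]
ft_force: [-0.2, -0.1, -1.3]
width: 0.205
finger_force: 40.0
[-0.3704  0.7637 -0.3597  0.8898  0.1244  1.8508 -1.9385] [0.5174 0.3127 0.3326] [-0.9569 -0.2904  0.0006]
[0.535  0.3884 0.0664] [-0.3065 -6.7875 26.66  ] [ 0.005   0.0371 -0.327 ]
```

```bash
python3 -m crank '[[[0,-0.8,1.5],[0,0,0],0],[[0,-1,2.8],[0,0,0],0],[[0,-1,3],[0,0,0],0],[[0,-1,3],[0,0,0],0],[[0,-1,3],[0,0,0],0],[[-0.1,-1,3],[0,0,0],0],[[-0.1,-1,3],[0,0,0],0],[[-0.1,0,3],[0,0,0],0],[[0,0,2.2],[0,0,0],0],[[0,0,1.5],[0,0,0],0],[[0,0,0.7],[0,0,0],0],[[0,0,0],[0,0,0],0],[[0,0,0],[0,0,0],0],[[0,0,0],[0,0,0],0]]'
python3 fin.py
python3 - <<'E'
from station import r; from h import *
s=r.sense(); c=r.camera("side"); t=gpt(s,.141); print(proj(c,t),proj(c,[.4079,.3491,.008]))
u,v=proj(c,t).astype(int); print(u-60,v-45); cv2.imwrite("pics/s3.png",cv2.resize(c["image"][v-45:v+45,u-60:u+60,::-1],None,fx=5,fy=5,interpolation=cv2.INTER_CUBIC))
E
```

```text
t: 22.67
ee_pos: [0.5356, 0.3897, 0.0667]
tcp_rot: [-3.141, 0.348, 0.297]
ft_force: [0.7, 0.4, -1.1]
width: 0.202
finger_force: 40.0
[-0.4094  0.8036 -0.3852  1.4101  0.1356  1.2926 -2.0613] [0.4084 0.3509 0.0832] [-0.9564 -0.2922 -0.0007]
[0.535  0.3884 0.0664] [-0.0839  0.1083  0.0641] [-0.0799 -0.0408 -0.1843]
[238.7409 304.3143] [240.9517 323.0098]
178 259
```

View pics/s3.png

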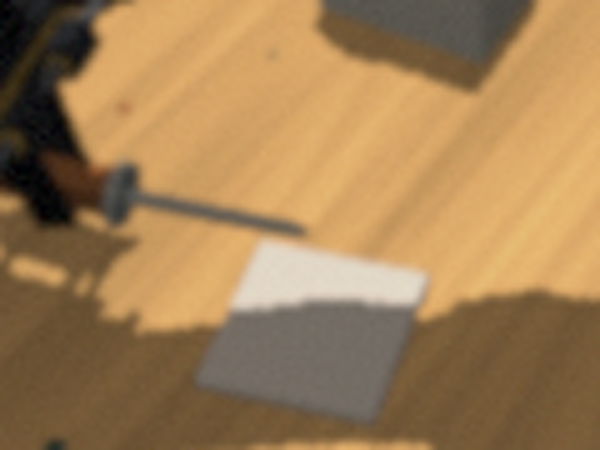

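The tip is at crop (303,231), i.e. (238.6,305.2), as predicted for 83 mm above the tile's centre. The rod is level and clear, so I hand in.

```bash
python3 -c "
from station import r
print(r.finish_job())"
```

```text
the job is handed in; nothing more can be done
None
```

The job is handed in, with no verdict returned: I pressed the zero button to its stop, seated the collar against the tube mouth (9 N), drew the rod out, and finished holding the gauge level with its tip about 75 mm above the tile's centre.

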